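Open the touch-catch door of the specimen chamber

TASK

Open the specimen chamber, the white cabinet whose door has the round window, ready for loading: press its handleless door in near the free edge so that the catch lets go and the door pops ajar, then reach behind it and swing it wide open, square to the front of the cabinet or a bit further, and leave it standing there. Leave the door of the slotted cabinet shut.

Things in the scene. Friction and masses are not known exactly. Their poses are not given: they have to be found in the camera images.
- chamber: White bench cabinet, fixed, one ROUND dark window in its handleless door, one in its top. Box 120 (x) 170 (y) 160 mm high. Origin: centre of underside; z up; door faces own +x, away from the robot. Shut door: plate, inner face x=72, outer x=82, y -80 to 80, z 25 to 155 mm, 12 mm clear of the box; upright hinge axis x=72, y=-80. Free space over the box and 150 mm in front, from z=40 up.
- press_point (a point): On the door's outer face, 20 mm in from the free edge, 115 mm up; moves with the door. Pressed towards the box (cabinet -x) 6 mm, the catch lets go; hard stop at 9 mm. Needs 5 N, but a moving tool feels up to 15 N: stop on depth or at 20 N. Back off 100 mm: a spring pops the door ajar. A striker sticks 45 mm out behind the edge, 40 to 65 mm up: keep fingertips above 75 mm.
- chamber_door (a joint): Angle of the round-window door, rad: 0 shut, -0.035 pressed to release, -0.06 stop, about 0.6 ajar (75 mm or more of room at the free edge), 1.57 square to the front, 1.85 stop. Opening swings the free edge from cabinet +y to +x, then on towards -y. Light friction, 0.3 N at 110 mm from the hinge: it stays where left. The spring does not act beyond ajar; the catch does not close again.
- store_door (a joint): Angle of the other door, rad, 0 shut, same sense; to be left shut. It is on a second, fixed white cabinet of the same size and make, with six straight dark slots in its door and six in its top. The two stand side by side, 250 to 400 mm between centres, either one on the left, both turned up to 18 degrees.

How it is judged:
On the way, in this order (a step that is already met when the one before it is completed fails the run):
1. the chamber's door is pressed in far enough to release its catch (value of joint chamber_door below -0.025 rad).
2. the chamber's door has popped ajar (value of joint chamber_door above 0.35 rad), for 0.1 s.
At the end, for the whole second after the job is handed in: The chamber's door stands at rest wide open, at 1.4 rad (80 degrees) or more from shut, and the slotted cabinet's door is still shut (within 0.1 rad) (value of joint chamber_door above 1.4 rad and velocity of joint chamber_door between -0.1 and 0.1 rad/s and value of joint store_door below 0.1 rad); the robot touches nothing.
It fails at once if the slotted cabinet's door comes open (more than 0.15 rad) (value of joint store_door above 0.15 rad).
It also fails if it takes over 48 s, if anything falls off the work surface, if the arm or the gripper's body presses on something with over 40 N, if the wrist force passes 120 N, or if a joint passes its speed limit or range.

ROBOT

A 6-joint arm with a two-finger parallel gripper is mounted at the origin on the work surface. World frame = base frame: x ahead of the robot, y to its left, z up, the work surface at z = 0. Lengths are in m, angles in rad, forces in N, time in s.
With the tool pointing down it reaches from about 0.375 to 0.925 m from the base axis. Payload 5.7 kg.
Tool frame: the origin (TCP) lies at the very end of the fingers, on their centre line; the grasp point (between the pads) lies 19 mm behind it; z points along the fingers, y is the line along which they close (so a half turn about z gives the same grasp; the last joint's range is limited). The gripper opens to 88 mm and grips with 3 to 60 N. Pads are 20 mm wide; open, the fingers measure 115 mm over their backs; the gripper's body (75 mm by 178 mm) begins 61 mm behind the grasp point.
Start: joints at [-1.218, 0.359, 1.51, -0, 1.272, -0.115], TCP at [0.271, -0.536, 0.223] pointing down, gripper open.
Joint ranges: [-2.97, 2.97], [-1.01, 2.36], [0.21, 2.38], [-0.96, 4.11], [0.2, 2.71], [-2.98, 2.98]. Speed limits (rad/s): [2.39, 2.39, 3.14, 3.14, 3.14, 3.14].

INTERFACE

Orientations are given as a unit quaternion [x, y, z, w].
In Python, from bench import status, grab_frame, camera_params, r gives the robot as it stands.
- The arm moves only by the shell command python3 -m creep 'ROWS' [FORCE]. ROWS is JSON, a list of rows, each a list of 3 entries, a list of its own where there are three numbers: the shift along the tool's x, y, z in mm, then the turn, a rotation vector about the tool's x, y, z in rad, then the opening, from -1 (shut) to 1 (fully open). In form: [[[tx, ty, tz], [ax, ay, az], grip], ...]. A call has exactly 8 rows; each row shifts and turns the commanded pose from where the row before left it, along the tool's axes as they then stand; what a row does not reach is not made up. A row lasts 1/12 s, in which the tool goes at most 41.7 mm and 7.16 degrees, less where a joint would pass 70% of its speed; a pose out of reach is approached as far as the arm can. A call is refused whole if a number of a shift passes 41.7 or a number of a turn 0.125, either way. A call with a gripper value outside its range is refused whole. The fingers move at their own pace and stop on an object; FORCE is the grip in N (left out, the last holds). Time passes only in rows, so rows that do not move let the fingers close, or fill a call up. It gives the time, the measured TCP pose, the force, the opening and the grip force at its end, in the units of the state.
- status.get_state(): the state, without advancing time (a new reading comes with each control period).
- grab_frame(name): name is "scene" or "side" or "wrist"; returns the picture (420x560x3 uint8, red, green, blue); there is no depth.
- camera_params(name): a dict with "fovy" (degrees; the focal length in pixels is half the picture's height over the tangent of half this angle, whatever the lens; pixels are square), "cx", "cy" (the principal point, pixels), "extrinsics" (4x4, takes a point from world to camera coordinates); the wrist camera has in their place "tool_from_camera" (4x4, takes a point from camera to tool coordinates, whose origin is the TCP and whose axes are the flange's). Camera axes: x right, y down, z forward; pixel columns grow to the right and rows downward; lengths in m; the calibration is good to about 2 mm. A picture is of the moment at which its call begins: read the wrist's pose just before it. camera_params takes no time and is no camera call.
- r.close_job(): hands the job in; it is judged then, once.
The state is a dict: "clock": time; "q": joint angles; "dq": joint speeds; "effort": joint torques, N m; "ee_pos": TCP position; "eef_rot": TCP orientation; "force": force on the tool from outside, world axes, zero at the start; "ft_torque": the same for the moment, N m; "finger_gap": finger opening in m; "grip_force": force on a finger pad.
Only numpy, scipy, OpenCV 4.12 (cv2) and the standard library are available. Lean on these libraries where they do the work, as an engineer would, in place of code of your own. Each camera call takes 0.05 s, during which the arm holds its last target. There are 200 camera calls.

## Working session

There is one attempt and no reset: what is moved stays moved. The work goes in short steps, Python scripts to look and compute and a shell command to move; the robot and the scene stay as the last step left them, time stands still between calls to the robot, and variables do not carry over. Pictures are saved under pics/ and viewed, at most 10 in all, crops included, and the job is handed in when it is done.

```bash
mkdir -p pics; ls; python3 - <<'E'
from bench import status, grab_frame, camera_params
import cv2,numpy as np
np.set_printoptions(precision=4,suppress=True)
s=status.get_state();print(s)
for n in ["scene","side"]:
    cv2.imwrite(f"pics/{n}.png",grab_frame(n)[:,:,::-1]);p=camera_params(n)
    print(n,p["fovy"],p["cx"],p["cy"],p["extrinsics"])
print(camera_params("wrist"))
E
```

```text
pics
{'clock': 0.0, 'q': array([-1.2181,  0.3595,  1.5114,  0.    ,  1.2725, -0.1151]), 'dq': array([-0.0004, -0.0018, -0.0013, -0.0016, -0.0012,  0.0012]), 'effort': array([  0.0034, -51.5368, -27.0725,   0.0679,   0.035 ,  -0.0002]), 'ee_pos': array([ 0.2703, -0.5349,  0.2218]), 'eef_rot': array([ 0.9728,  0.2318, -0.0001, -0.0009]), 'force': array([0.5206, 0.4781, 0.0059]), 'ft_torque': array([-0.0132, -0.0192, -0.0057]), 'grip_force': 0.0, 'finger_gap': 0.08793714634672371}
scene 43.498969382906196 275.7458834058025 208.21934314989974 [[-0.9559 -0.2936  0.0006  0.4493]
 [-0.2751  0.895  -0.351   0.1884]
 [ 0.1025 -0.3357 -0.9364  0.8556]
 [ 0.      0.      0.      1.    ]]
side 55.404690423586835 278.60818337981686 211.39977973725237 [[-0.7026  0.7115  0.0085  0.3553]
 [ 0.6754  0.6707 -0.3066 -0.2823]
 [-0.2239 -0.2097 -0.9518  0.8663]
 [ 0.      0.      0.      1.    ]]
{'fovy': 68.18071817266569, 'cx': 280.4662594754002, 'cy': 213.6460113019296, 'tool_from_camera': array([[-0.0001, -0.9558, -0.2941,  0.082 ],
       [ 1.    , -0.0003,  0.0008, -0.0002],
       [-0.0009, -0.2941,  0.9558, -0.1618],
       [ 0.    ,  0.    ,  0.    ,  1.    ]])}
```

View pics/scene.png

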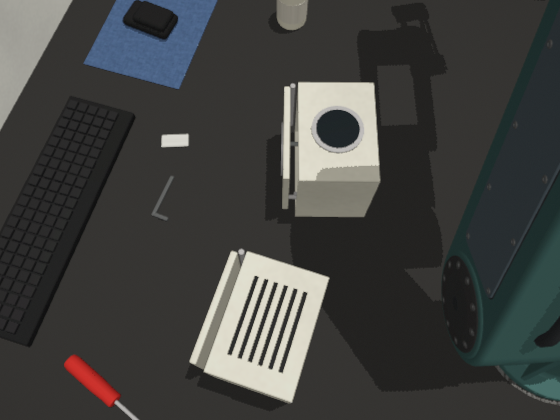

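View pics/side.png

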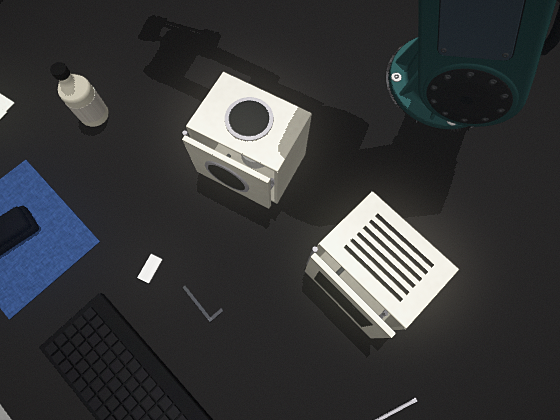

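The scene picture shows the chamber with its top corners at about (297,83), (376,83), (379,181), (296,182), and its hinge pin at (293,86). The slotted cabinet is below it. Its corners are at (245,254), (328,277), (292,398), (207,375). In the side picture the chamber is at upper left, with top corners (224,73), (311,114), (272,179), (187,132). I'll fit both poses.

```bash
cat > h.py <<'E'
from bench import status, grab_frame, camera_params
import numpy as np
from scipy.optimize import least_squares
from scipy.spatial.transform import Rotation as R
np.set_printoptions(precision=4,suppress=True)
def proj(n,P):
    p=camera_params(n);E=np.array(p["extrinsics"]);f=210/np.tan(np.radians(p["fovy"])/2)
    c=np.asarray(P)@E[:3,:3].T+E[:3,3];return c[:,:2]/c[:,2:]*f+[p["cx"],p["cy"]]
TOP=np.array([[.06,-.085,.16],[-.06,-.085,.16],[-.06,.085,.16],[.06,.085,.16]])
def wl(v,P): 
    P=np.atleast_2d(P);c,s=np.cos(v[2]),np.sin(v[2])
    return P@np.array([[c,-s,0],[s,c,0],[0,0,1]]).T+[v[0],v[1],0]
E
python3 - <<'E'
from h import *
D={"chamber":{"scene":[(297,83),(376,83),(379,181),(296,182)],"side":[(187,132),(224,73),(311,114),(272,179)]},
"store":{"scene":[(245,254),(328,277),(292,398),(207,375)],"side":[(320,248),(373,193),(459,269),(406,329)]}}
for k,d in D.items():
    f=lambda v,ns=tuple(d):np.concatenate([(proj(n,wl(v,TOP))-d[n]).ravel() for n in ns])
    for ns in (("scene",),("side",),("scene","side")):
        r=least_squares(lambda v:f(v,ns),[.5,-.1,0]);print(k,ns,r.x,r.fun)
    v=r.x
    for n in d: print(n,"hinge,free top",proj(n,wl(v,[[.082,-.08,.155],[.082,.08,.155],[.082,.06,.115]])).ravel())
    print("press",wl(v,[.082,.06,.115]),"hinge",wl(v,[.072,-.08,.1]))
E
```

```text
chamber ('scene',) [ 0.4193 -0.1509  0.2771] [ 0.7501 -1.0026 -2.0327  0.38    0.1604  1.6106  1.0315 -0.9831]
chamber ('side',) [ 0.427  -0.1492  0.271 ] [-3.2135 -2.8455 -1.2174  1.3491  0.5461  3.6714  3.6934 -2.1174]
chamber ('scene', 'side') [ 0.4226 -0.1504  0.2749] [-1.2572 -1.3496 -4.0551  0.1808 -2.286   1.3741 -1.3968 -1.3911 -1.6224
 -4.7936 -0.0014 -0.53    1.8342  1.3361  5.389  -4.5687]
scene hinge,free top [281.694   85.8831 279.615  178.5348 279.6857 177.1423]
side hinge,free top [181.1924 140.6945 267.713  185.6687 257.6175 189.079 ]
press [[ 0.4853 -0.0704  0.115 ]] hinge [[ 0.5136 -0.2079  0.1   ]]
store ('scene',) [0.4326 0.1554 0.0132] [-0.5065 -2.561   0.1009 -1.7778  2.7233  4.2227 -2.3984 -0.7924]
store ('side',) [ 0.4363  0.1554 -0.0054] [-1.8713 -2.2392 -1.4626 -1.15    1.3616  0.7934  1.7835  1.9738]
store ('scene', 'side') [0.4342 0.1554 0.0051] [-0.9956 -3.0619 -0.6044 -1.6271  0.9012  4.0687 -3.9291 -1.702  -0.9951
 -2.5163 -1.2603 -1.9445  2.2554 -0.9768  3.5085  0.6978]
scene hinge,free top [228.1716 250.8391 188.884  364.5492 198.3085 352.2566]
side hinge,free top [311.0227 259.0423 395.5903 338.9974 377.4778 329.2321]
press [[0.5159 0.2158 0.115 ]] hinge [[0.5066 0.0758 0.1   ]]
```

```bash
python3 - <<'E'
import cv2,numpy as np
a=cv2.imread("pics/scene.png")[70:225,270:390];b=cv2.imread("pics/side.png")[60:215,170:325]
z=lambda i:cv2.resize(np.clip(255*(i/255.)**.6,0,255).astype(np.uint8),None,fx=2.8 if i is b else 2.8,fy=2.8)
cv2.imwrite("pics/crop.png",np.hstack([z(a),z(b)]))
E
```

```text
(no output)
```

View pics/crop.png

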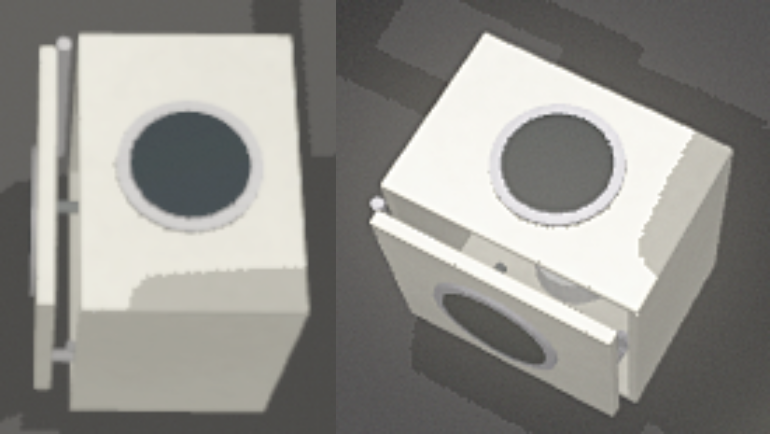

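```bash
python3 - <<'E'
from h import *
P=np.vstack([TOP,[[.082,-.08,.155],[.082,.08,.155],[.082,.08,.025]]])
S=np.array([(297.9,82.1),(374.3,82.5),(380.4,180.4),(297.9,180.7),(284.3,86.4),(282.9,178.2),(282.5,208.6)])
T=np.array([(186.1,125.4),(223.6,71.8),(311.4,113.6),(277.1,171.4),(182.5,139.3),(270,183.2),(270,208.2)])
def pr(n,P,mode,k):
    p=camera_params(n);f=210/np.tan(np.radians(p["fovy"])/2);c=np.array([p["cx"],p["cy"]])
    u=(proj(n,P)-c)/f;r=np.linalg.norm(u,axis=1,keepdims=True)
    return u*(np.arctan(r)/r if mode=="fish" else 1+k*r*r)*f+c
for mode,free in (("pin",0),("fish",0),("k",1)):
    g=lambda v:np.concatenate([(pr("scene",wl(v,P),mode,v[3]*free)-S).ravel(),(pr("side",wl(v,P),mode,v[4]*free)-T).ravel()])
    r=least_squares(g,[.42,-.15,.27,0,0]);print(mode,r.x,np.sqrt(np.mean(r.fun**2)));print(r.fun.reshape(2,-1,2).round(1).tolist())
    print("press",wl(r.x,[.082,.06,.115]),"hinge",wl(r.x,[.072,-.08,.1]))
E
```

```text
pin [ 0.4191 -0.1529  0.2869  0.      0.    ] 0.6855890677397807
[[[-0.3, -0.8], [-0.5, -0.4], [-0.3, 0.7], [0.2, -0.5], [-0.7, -0.7], [0.1, 0.1], [-0.5, 0.5]], [[-0.1, 0.2], [0.2, -1.2], [1.7, -1.2], [1.5, 0.2], [-0.5, -0.2], [-1.0, -0.3], [0.0, 0.8]]]
press [[ 0.4808 -0.0721  0.115 ]] hinge [[ 0.5108 -0.2092  0.1   ]]
fish [ 0.4184 -0.1557  0.2858  0.      0.    ] 1.4482755681791206
[[[0.3, 0.4], [-2.5, 2.0], [-0.9, -0.4], [1.0, -2.0], [0.2, 0.1], [1.0, -1.4], [0.3, -0.9]], [[2.1, 1.6], [2.0, 3.9], [-0.0, -0.2], [0.4, -1.1], [1.5, 0.5], [-2.0, -1.7], [-0.8, -0.5]]]
press [[ 0.4802 -0.075   0.115 ]] hinge [[ 0.5101 -0.2121  0.1   ]]
k [ 0.419  -0.1534  0.2867 -0.0546 -0.0663] 0.6013091840421598
[[[-0.1, -0.6], [-0.8, -0.1], [-0.4, 0.4], [0.3, -0.8], [-0.5, -0.6], [0.3, -0.2], [-0.4, 0.2]], [[0.4, 0.5], [0.6, -0.1], [1.3, -1.0], [1.2, -0.0], [-0.1, -0.1], [-1.2, -0.5], [-0.1, 0.5]]]
press [[ 0.4807 -0.0727  0.115 ]] hinge [[ 0.5107 -0.2098  0.1   ]]
```

The pose fits to 0.7 px: chamber at (0.419, -0.153), yaw 0.287 rad. First I lift, align tool x with the cabinet's x (0.181 rad about tool z) and shut the fingers.

```bash
python3 -m creep '[[[0,0,-8],[0,0,0.0226],-1],[[0,0,-8],[0,0,0.0226],-1],[[0,0,-8],[0,0,0.0226],-1],[[0,0,-8],[0,0,0.0226],-1],[[0,0,-8],[0,0,0.0226],-1],[[0,0,-8],[0,0,0.0226],-1],[[0,0,-8],[0,0,0.0226],-1],[[0,0,-8],[0,0,0.0226],-1]]' 20
cat >> h.py <<'E'
V=[.4191,-.1530,.287]
def rep(target=None):
    s=status.get_state();p=s["ee_pos"];r=R.from_quat(s["eef_rot"]);c,q=np.cos(V[2]),np.sin(V[2]);d=p-[V[0],V[1],0]
    print("t",s["clock"],"cab mm",1e3*np.array([c*d[0]+q*d[1],-q*d[0]+c*d[1],d[2]]),"yaw x",np.arctan2(*r.as_matrix()[[1,0],0]),"z",r.as_matrix()[:,2],"F",s["force"],"gap",s["finger_gap"])
    if target is not None:
        print("need tool mm",1e3*r.inv().apply(wl(V,np.array(target)/1e3)[0]-p))
E
python3 -c "
from h import *
rep([130,60,280])"
```

```text
clock: 0.77
ee_pos: [0.2706, -0.5356, 0.2876]
eef_rot: [0.99, 0.142, 0.0, 0.0]
force: [1.0, 0.6, 0.4]
finger_gap: 0.0381
grip_force: 0.0
t 0.7667 cab mm [-250.7511 -324.8588  287.6318] yaw x 0.2847738894193178 z [ 0.0001 -0.0003 -1.    ] F [1.0488 0.6325 0.4045] gap 0.038145686239240195
need tool mm [ 379.8934 -385.7075    7.5279]
```

```bash
python3 -m creep '[[[24,-24,0],[0,0,0],-1],[[24,-24,0],[0,0,0],-1],[[24,-24,0],[0,0,0],-1],[[24,-24,0],[0,0,0],-1],[[24,-24,0],[0,0,0],-1],[[24,-24,0],[0,0,0],-1],[[24,-24,0],[0,0,0],-1],[[24,-24,0],[0,0,0],-1]]'; python3 -m creep '[[[24,-24,0],[0,0,0],-1],[[24,-24,0],[0,0,0],-1],[[24,-24,0],[0,0,0],-1],[[24,-24,0],[0,0,0],-1],[[24,-24,0],[0,0,0],-1],[[24,-24,0],[0,0,0],-1],[[24,-24,0],[0,0,0],-1],[[22,-24,0],[0,0,0],-1]]'
python3 -c "
from h import *
rep([130,60,108])"
```

```text
clock: 1.43
ee_pos: [0.4009, -0.2956, 0.2873]
eef_rot: [0.99, 0.142, 0.0, 0.0]
force: [1.0, 1.2, 0.1]
finger_gap: 0.0006
grip_force: 0.0
clock: 2.1
ee_pos: [0.5291, -0.0574, 0.2873]
eef_rot: [0.99, 0.143, 0.0, 0.0]
force: [0.2, 0.4, -0.1]
finger_gap: 0.0007
grip_force: 0.0
t 2.1 cab mm [132.5595  60.5681 287.3006] yaw x 0.2860289453656226 z [ 0.0007 -0.     -1.    ] F [ 0.2464  0.4323 -0.0673] gap 0.0006604112718739955
need tool mm [ -2.6871   0.5328 179.2989]
```

```bash
python3 -m creep '[[[0,0,22],[0,0,0],-1],[[0,0,22],[0,0,0],-1],[[0,0,22],[0,0,0],-1],[[0,0,22],[0,0,0],-1],[[0,0,22],[0,0,0],-1],[[0,0,22],[0,0,0],-1],[[0,0,22],[0,0,0],-1],[[0,0,22],[0,0,0],-1]]'
python3 -c "
from h import *
rep([92,60,110])
import cv2
cv2.imwrite('pics/s2.png',cv2.resize(grab_frame('side')[:,:,::-1][40:240,140:360],None,fx=3,fy=3))"
```

```text
clock: 2.77
ee_pos: [0.5285, -0.0591, 0.1102]
eef_rot: [0.99, 0.142, 0.0, 0.0]
force: [-0.1, 1.2, 0.6]
finger_gap: 0.0006
grip_force: 0.0
t 2.7667 cab mm [131.5363  59.0735 110.1872] yaw x 0.28588208037430574 z [ 0.0006 -0.     -1.    ] F [-0.0965  1.1583  0.5702] gap 0.0005626183813194462
need tool mm [-39.5374  -0.8823   0.1656]
```

View pics/s2.png

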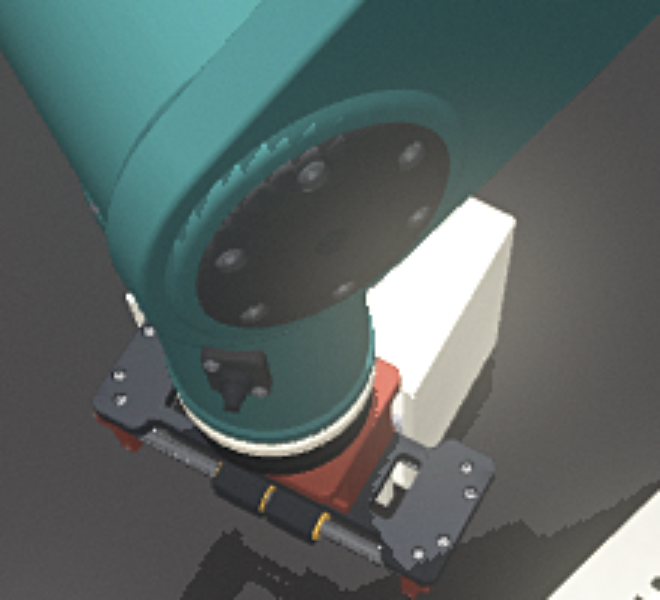

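The side view is blocked by the arm, which covers the door area; only the box's right-hand side shows. I'll approach on depth and force instead.

```bash
python3 -m creep '[[[-5,0,0],[0,0,0],-1],[[-5,0,0],[0,0,0],-1],[[-5,0,0],[0,0,0],-1],[[-5,0,0],[0,0,0],-1],[[-5,0,0],[0,0,0],-1],[[-4,0,0],[0,0,0],-1],[[-3,0,0],[0,0,0],-1],[[-2,0,0],[0,0,0],-1]]'
python3 -m creep '[[[-1,0,0],[0,0,0],-1],[[-1,0,0],[0,0,0],-1],[[-1,0,0],[0,0,0],-1],[[-1,0,0],[0,0,0],-1],[[-1,0,0],[0,0,0],-1],[[-1,0,0],[0,0,0],-1],[[0,0,0],[0,0,0],-1],[[0,0,0],[0,0,0],-1]]'
python3 -c "
from h import *
rep([86,60,110])"
```

```text
clock: 3.48
ee_pos: [0.4952, -0.0689, 0.111]
eef_rot: [0.99, 0.143, 0.0, 0.0]
force: [0.7, -0.3, 1.2]
finger_gap: 0.0002
grip_force: 0.0
clock: 4.15
ee_pos: [0.4902, -0.0702, 0.1107]
eef_rot: [0.99, 0.143, 0.0, -0.0]
force: [1.8, 2.6, -0.4]
finger_gap: 0.0003
grip_force: 1.7
t 4.15 cab mm [ 91.5989  59.278  110.7446] yaw x 0.28690758131094374 z [ 0.0005  0.0004 -1.    ] F [ 1.8084  2.5525 -0.3822] gap 0.00031419497557104057
need tool mm [-5.5995 -0.7213  0.7414]
```

```bash
python3 -m creep '[[[-0.7,0,0],[0,0,0],-1],[[-0.7,0,0],[0,0,0],-1],[[-0.7,0,0],[0,0,0],-1],[[-0.7,0,0],[0,0,0],-1],[[-0.6,0,0],[0,0,0],-1],[[-0.6,0,0],[0,0,0],-1],[[0,0,0],[0,0,0],-1],[[0,0,0],[0,0,0],-1]]'
python3 -c "
from h import *
rep([86,60,110])"
```

```text
clock: 4.82
ee_pos: [0.4862, -0.0715, 0.1107]
eef_rot: [0.99, 0.143, 0.0, -0.0]
force: [3.1, 3.4, 1.0]
finger_gap: 0.0005
grip_force: 1.8
t 4.8167 cab mm [ 87.3796  59.1747 110.7474] yaw x 0.28700896173405205 z [ 0.0003  0.0001 -1.    ] F [3.1017 3.4395 1.001 ] gap 0.0004603589969573254
need tool mm [-1.3798 -0.8253  0.747 ]
```

Force is rising gently, so contact is likely. I'll continue in small steps.

```bash
python3 -m creep '[[[-0.7,0,0],[0,0,0],-1],[[-0.7,0,0],[0,0,0],-1],[[-0.6,0,0],[0,0,0],-1],[[-0.5,0,0],[0,0,0],-1],[[-0.5,0,0],[0,0,0],-1],[[0,0,0],[0,0,0],-1],[[0,0,0],[0,0,0],-1],[[0,0,0],[0,0,0],-1]]'
python3 -c "
from h import *
rep([86,60,110])"
```

```text
clock: 5.48
ee_pos: [0.485, -0.072, 0.1109]
eef_rot: [0.99, 0.143, 0.002, -0.0]
force: [7.8, 6.8, -3.3]
finger_gap: 0.0003
grip_force: 4.5
t 5.4833 cab mm [ 86.0992  59.084  110.8632] yaw x 0.2863931523475318 z [ 0.0033  0.0008 -1.    ] F [ 7.7983  6.8303 -3.2648] gap 0.0002809183686668267
need tool mm [-0.1027 -0.916   0.8628]
```

```bash
python3 -m creep '[[[-0.6,0,0],[0,0,0],-1],[[-0.6,0,0],[0,0,0],-1],[[-0.6,0,0],[0,0,0],-1],[[-0.6,0,0],[0,0,0],-1],[[0,0,0],[0,0,0],-1],[[0,0,0],[0,0,0],-1],[[0,0,0],[0,0,0],-1],[[0,0,0],[0,0,0],-1]]'
python3 -c "
from h import *
rep([86,60,110])"
```

```text
clock: 6.15
ee_pos: [0.4849, -0.0721, 0.111]
eef_rot: [0.99, 0.142, 0.004, -0.0]
force: [13.7, 11.1, -6.9]
finger_gap: 0.0006
grip_force: 8.0
t 6.15 cab mm [ 86.0323  58.9619 111.0466] yaw x 0.28574185940917635 z [ 0.0074  0.0018 -1.    ] F [13.6973 11.069  -6.9242] gap 0.0006073454206884591
need tool mm [-0.0416 -1.0385  1.0459]
```

The tool now stands firm at 17 N with no further travel, so this is the hard stop. Backing off 100 mm.

```bash
python3 -m creep '[[[5,0,0],[0,0,0],-1],[[14,0,0],[0,0,0],-1],[[16,0,0],[0,0,0],-1],[[16,0,0],[0,0,0],-1],[[16,0,0],[0,0,0],-1],[[16,0,0],[0,0,0],-1],[[16,0,0],[0,0,0],-1],[[10,0,0],[0,0,0],-1]]'
python3 -m creep '[[[0,0,-5],[0,0,0],-1],[[0,0,-20],[0,0,0],-1],[[0,0,-25],[0,0,0],-1],[[0,0,-25],[0,0,0],-1],[[0,0,-20],[0,0,0],-1],[[0,0,-5],[0,0,0],-1],[[0,0,0],[0,0,0],-1],[[0,0,0],[0,0,0],-1]]'
python3 -c "
from h import *
rep([125,30,210])
import cv2
a=[cv2.resize(grab_frame(n)[:,:,::-1],None,fx=.71,fy=.71) for n in ('scene','side')]
import numpy as np
cv2.imwrite('pics/s3.png',np.hstack(a))"
```

```text
clock: 6.82
ee_pos: [0.5859, -0.0425, 0.1103]
eef_rot: [0.99, 0.143, -0.001, 0.0]
force: [0.2, -0.1, -1.0]
finger_gap: 0.0004
grip_force: 0.0
clock: 7.48
ee_pos: [0.5842, -0.0424, 0.21]
eef_rot: [0.99, 0.143, -0.001, -0.0]
force: [0.5, -0.2, 0.4]
finger_gap: 0.0004
grip_force: 0.0
t 7.4833 cab mm [189.6771  59.3306 210.0078] yaw x 0.2868312855104564 z [-0.0014 -0.     -1.    ] F [ 0.4529 -0.2488  0.4272] gap 0.00037464130729124735
need tool mm [-64.6721  29.3416   0.0828]
```

View pics/s3.png

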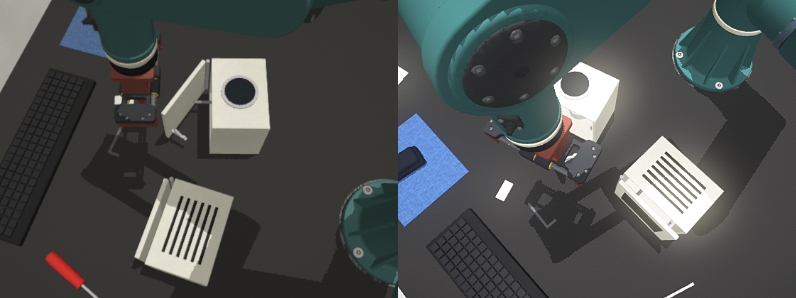

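The scene half of the picture shows the chamber door ajar: hinge top near (210,62) and free top corner near (163,103) in the shrunk picture. The slotted door is shut. I'll check the door angle from this.

```bash
python3 -c "
from h import *
for t in (.45,.55,.6,.65,.75):
    d=np.array([np.sin(t),np.cos(t)]);n=np.array([np.cos(t),-np.sin(t)])
    P=[[*(np.array([.072,-.08])+.16*d+.01*n),z] for z in (.155,.025)]
    print(t,proj('scene',wl(V,P)).ravel()*.71, 'finger r125 d25',1e3*(np.array([.072,-.08])+.125*d-.025*n))
rep([120,35,210])"
```

```text
0.45 [168.3425 117.3719 171.9945 140.2894] finger r125 d25 [103.8595  43.43  ]
0.55 [162.0587 113.6243 166.5398 136.9668] finger r125 d25 [116.0228  39.6327]
0.6 [159.1053 111.5503 163.9728 135.1266] finger r125 d25 [121.9469  37.283 ]
0.65 [156.2882 109.352  161.5219 133.1749] finger r125 d25 [127.7462  34.6401]
0.75 [151.0912 104.6116 156.9928 128.9621] finger r125 d25 [138.9126  28.5021]
t 7.5833 cab mm [189.3966  59.6565 209.0196] yaw x 0.28685198846790333 z [-0.0032  0.0005 -1.    ] F [-0.2993 -0.1563 -1.1932] gap 0.0007365159423841125
need tool mm [-69.3956  24.6657  -0.8128]
```

```bash
python3 -m creep '[[[-12,3.5,0],[0,0,0],-1],[[-12,3.5,0],[0,0,0],-1],[[-12,3.5,0],[0,0,0],-1],[[-12,3.5,0],[0,0,0],-1],[[-12,3.5,0],[0,0,0],-1],[[-12,3.5,0],[0,0,0],-1],[[-9,3.5,0],[0,0,0],-1],[[0,0,0],[0,0,0],-1]]'
python3 -m creep '[[[0,0,10],[0,0,0],-1],[[0,0,15],[0,0,0],-1],[[0,0,17],[0,0,0],-1],[[0,0,17],[0,0,0],-1],[[0,0,17],[0,0,0],-1],[[0,0,17],[0,0,0],-1],[[0,0,13],[0,0,0],-1],[[0,0,4],[0,0,0],-1]]'
python3 -c "
from h import *
rep()
h=np.array([72,-80]);prev=None
for t in np.linspace(.45,1.75,9):
    d=np.array([np.sin(t),np.cos(t)]);n=np.array([np.cos(t),-np.sin(t)])
    print(t, h+115*d-16*n)"
```

```text
clock: 8.25
ee_pos: [0.5127, -0.0897, 0.2107]
eef_rot: [0.99, 0.142, -0.0, -0.0]
force: [-0.5, 0.2, -0.5]
finger_gap: 0.0006
grip_force: 0.0
clock: 8.92
ee_pos: [0.5136, -0.0879, 0.0981]
eef_rot: [0.99, 0.143, -0.001, -0.001]
force: [-0.2, 0.6, -1.0]
finger_gap: 0.0003
grip_force: 0.0
t 8.9167 cab mm [109.0919  35.6787  98.1068] yaw x 0.28729828654768225 z [-0.0031  0.0013 -1.    ] F [-0.171   0.5846 -0.9527] gap 0.0003229937219568087
0.45 [107.6139  30.5109]
0.6125 [125.0238  23.2932]
0.775 [141.0366  13.3539]
0.9375 [155.2304   0.9549]
1.1 [167.2313 -13.5771]
1.2625 [176.723  -29.8593]
1.425 [183.4554 -47.4625]
1.5875 [187.2512 -65.9231]
1.75 [188.0103 -84.7545]
```

```bash
python3 -m creep '[[[5,4,0],[0,0,0],-1],[[6,4,0],[0,0,0],-1],[[5,4,0],[0,0,0],-1],[[5,3,0],[0,0,0],-1],[[6,4,0],[0,0,0],-1],[[5,3,0],[0,0,0],-1],[[5,4,0],[0,0,0],-1],[[5,4,0],[0,0,0],-1]]'
python3 -m creep '[[[4,5,0],[0,0,0],-1],[[4,5,0],[0,0,0],-1],[[4,5,0],[0,0,0],-1],[[4,5,0],[0,0,0],-1],[[3,5,0],[0,0,0],-1],[[3,6,0],[0,0,0],-1],[[3,5,0],[0,0,0],-1],[[2,6,0],[0,0,0],-1]]'
python3 -c "
from h import *
rep([187,-66,98])"
```

```text
clock: 9.58
ee_pos: [0.5641, -0.1058, 0.1009]
eef_rot: [0.99, 0.143, 0.0, 0.0]
force: [0.3, -0.6, 0.3]
finger_gap: 0.0004
grip_force: 0.2
clock: 10.25
ee_pos: [0.6016, -0.1385, 0.1006]
eef_rot: [0.99, 0.143, -0.0, -0.0]
force: [-0.4, 0.3, 0.6]
finger_gap: 0.0006
grip_force: 0.2
t 10.25 cab mm [179.1154 -37.7426 100.6033] yaw x 0.28700499452726674 z [-0.0001  0.0002 -1.    ] F [-0.4233  0.2511  0.6241] gap 0.0006172182441366121
need tool mm [ 7.8846 28.2581  2.5955]
```

Now finish to about 1.65 rad.

```bash
python3 -m creep '[[[2,6,0],[0,0,0],-1],[[2,6,0],[0,0,0],-1],[[1,6,0],[0,0,0],-1],[[1,6,0],[0,0,0],-1],[[1,5,0],[0,0,0],-1],[[1,4,0],[0,0,0],-1],[[0,2,0],[0,0,0],-1],[[0,1,0],[0,0,0],-1]]'
python3 -m creep '[[[0,0,0],[0,0,0],-1],[[0,0,0],[0,0,0],-1],[[0,-1,0],[0,0,0],-1],[[0,-4,0],[0,0,0],-1],[[0,-8,0],[0,0,0],-1],[[0,-10,0],[0,0,0],-1],[[0,-10,0],[0,0,0],-1],[[0,-4,0],[0,0,0],-1]]'
python3 -m creep '[[[0,0,-10],[0,0,0],-1],[[0,0,-20],[0,0,0],-1],[[0,0,-25],[0,0,0],-1],[[0,0,-25],[0,0,0],-1],[[0,0,-25],[0,0,0],-1],[[0,0,-25],[0,0,0],-1],[[0,0,-20],[0,0,0],-1],[[0,0,-5],[0,0,0],-1]]'
python3 -m creep '[[[-10,-20,-10],[0,0,0],-1],[[-10,-20,-10],[0,0,0],-1],[[-10,-20,-10],[0,0,0],-1],[[-10,-20,-10],[0,0,0],-1],[[-10,-20,-10],[0,0,0],-1],[[-10,-20,-10],[0,0,0],-1],[[-10,-20,0],[0,0,0],-1],[[0,0,0],[0,0,0],-1]]'
python3 -c "
from h import *
rep()
import cv2
a=[cv2.resize(grab_frame(n)[:,:,::-1],None,fx=.71,fy=.71) for n in ('scene','side')]
cv2.imwrite('pics/s4.png',np.hstack(a))
for t in (1.4,1.5,1.6,1.7,1.8):
    d=np.array([np.sin(t),np.cos(t)]);n=np.array([np.cos(t),-np.sin(t)])
    P=[[*(np.array([.072,-.08])+.16*d-q*n),.155] for q in (0,-.01)]
    print(t,*[proj(c,wl(V,P)).ravel()*.71 for c in ('scene','side')])"
```

```text
clock: 10.92
ee_pos: [0.6192, -0.1708, 0.1006]
eef_rot: [0.99, 0.143, 0.0, -0.0]
force: [-0.1, -0.0, 0.2]
finger_gap: 0.0006
grip_force: 0.2
clock: 11.58
ee_pos: [0.6075, -0.1327, 0.1006]
eef_rot: [0.99, 0.144, -0.001, -0.001]
force: [-0.4, 0.2, -0.5]
finger_gap: 0.0004
grip_force: 0.0
clock: 12.25
ee_pos: [0.6107, -0.1357, 0.2606]
eef_rot: [0.99, 0.143, 0.003, 0.002]
force: [0.4, 0.0, 0.4]
finger_gap: 0.0003
grip_force: 0.0
clock: 12.92
ee_pos: [0.4989, -0.0181, 0.3159]
eef_rot: [0.99, 0.144, -0.001, -0.001]
force: [-0.7, 0.6, -0.8]
finger_gap: 0.0007
grip_force: 0.0
t 12.9167 cab mm [114.7713 106.8249 315.9421] yaw x 0.2887922117128168 z [-0.0013  0.0013 -1.    ] F [-0.6767  0.6228 -0.7598] gap 0.0006852402376041843
1.4 [134.3673  70.6802 133.9057  66.828 ] [102.526  159.14    98.1938 157.6977]
1.5 [133.9908  64.4933 133.9825  60.6508] [ 95.7708 156.4959  91.6817 154.6429]
1.6 [134.3359  58.3529 134.772   54.5582] [ 89.4408 153.2128  85.642  150.9757]
1.7 [135.3849  52.3189 136.2522  48.6082] [ 83.6082 149.3369  80.1419 146.7475]
1.8 [137.1137  46.4479 138.3954  42.8551] [ 78.3368 144.9222  75.2393 142.0162]
```

View pics/s4.png

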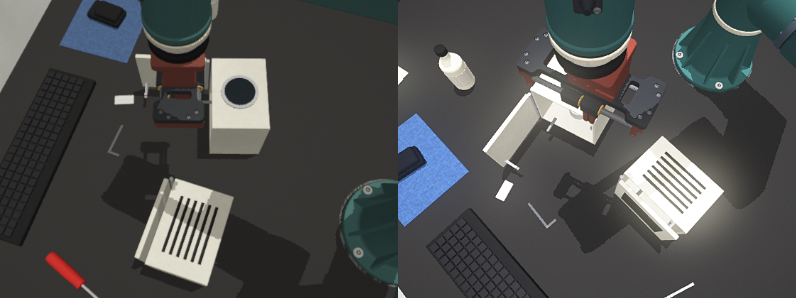

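The door stands wide open. Its free top corner is near (86,150) in the side half and (135,56) in the scene half, which gives about 1.62 rad. The slotted door is shut and the gripper is clear of everything.

```bash
python3 -c "
from bench import r
print(r.close_job())"
```

```text
the job is handed in; nothing more can be done
None
```

The job is handed in, with no verdict returned: the chamber door was pressed, popped ajar and swung to about 1.62 rad (from the last picture), the slotted cabinet's door looked shut, and the arm was clear at about 13 s.

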